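Build the sieve tower on the shaker

ROBOT

A 6-joint arm with a two-finger parallel gripper is mounted at the origin on a cart in front of the work surface, level with it; the furniture and walls round the work are solid. World frame = base frame: x ahead of the robot, y to its left, z up, the work surface at z = 0. Lengths are in m, angles in degrees, forces in N, time in s.
With the tool pointing down it reaches from about 0.375 to 0.9 m from the base axis. Payload 3.1 kg.
Tool frame: the origin (TCP) lies at the very end of the fingers, on their centre line; the grasp point (between the pads) lies 19 mm behind it; z points along the fingers, y is the line along which they close (so a half turn about z gives the same grasp; the last joint's range is limited). The gripper opens to 87 mm and grips with 3 to 60 N. Pads are 19 mm wide; open, the fingers measure 117 mm over their backs; the gripper's body (75 mm by 190 mm) begins 51 mm behind the grasp point.
Start: joints at [61.622, 30.224, 82.088, -0, 67.689, -10.227], TCP at [0.195, 0.594, 0.223] pointing down, gripper open.
Joint ranges: [-176.69, 176.69], [-43.24, 126.21], [12.49, 139.97], [-82, 262], [0, 151.66], [-163.58, 163.58]. Speed limits (degrees/s): [159.86, 159.86, 180, 180, 180, 180].

INTERFACE

Orientations are given as a 3x3 rotation matrix whose columns are the frame's x, y, z axes.
In Python, from rig import * gives the robot as it stands.
- The arm moves only by the tool jog_arm, never from a script. Its arguments are lists of equal length, an entry for each row: "delta_pos": the shift along the world's x, y, z in cm, a list of three; "turn": the turn about the world's z in degrees; "grip": the closure, from 0 (fully open) to 1 (shut). In form: {"delta_pos": [[x, y, z], ...], "turn": [turn, ...], "grip": [grip, ...]}. A call has 1 to 12 rows; each row is the pose to reach, as a shift and turn from the pose commanded when the call began; what a row does not reach only later rows make up. A row lasts 1/8 s, in which the tool goes at most 62.5 mm and 10.7 degrees, less where a joint would pass 70% of its speed; a pose out of reach is approached as far as the arm can. A call with a gripper value outside its range is refused whole. The fingers move at their own pace and stop on an object; the grip force is fixed at half the most. Time passes only in rows, so rows that repeat a pose let the fingers close. It gives the time, the measured TCP pose, the force, the opening and the grip force at its end, in the units of the state.
- read_state(): the state, without advancing time (a new reading comes with each control period).
- capture(name): name is "side" or "top"; returns a dict with "color" (384x512x3 uint8, blue, green, red), "fovy" (degrees; the focal length in pixels is half the picture's height over the tangent of half this angle, whatever the lens; pixels are square), "cx", "cy" (the principal point, pixels), "camera_from_world" (4x4, takes a point from world to camera coordinates). Camera axes: x right, y up, looking along -z (the intrinsics and any distortion apply to the point x, -y, -z); pixel columns grow to the right and rows downward; lengths in m; the calibration is good to about 2 mm. A picture is of the moment at which its call begins. There is no depth.
- hand_in(): hands the job in; it is judged then, once.
The state is a dict: "time_s": time; "joint_positions": joint angles; "qvel": joint speeds; "tau": joint torques, N m; "position": TCP position; "tcp_rot": TCP orientation; "force": force on the tool from outside, world axes, zero at the start; "moment": the same for the moment, N m; "opening": opening from 0.0 (shut) to 1.0 (fully open); "grasp_force": force on a finger pad.
Only numpy, scipy, OpenCV 4.12 (cv2) and the standard library are available. Lean on these libraries where they do the work, as an engineer would, in place of code of your own. Each camera call takes 0.05 s, during which the arm holds its last target. There are 200 camera calls.

TASK

Put the clean sieve set together on the small shaker, one part at a time from the bottom up: the receiving pan into the ring on top of the shaker, then the low fine-mesh sieve, then the tall coarse-mesh sieve, and last the lid with the knob, each nested fully and level in the part below. Leave the glass dish, the little cover-glass box, the stack of glass slides and the dropper bottle where they are, and let go of everything at the end.

Things in the scene. Friction and masses are not known exactly. Their poses are not given: they have to be found in the camera images.
- pan: Receiving pan: loose round steel dish 56 mm across with a bright closed floor (pale concentric turned rings), no mesh. Walls 3 mm; inner floor at 9 mm, rim at 24 mm; straight outside from 6 mm up. 0.09 kg. Foot: tapered spigot 6 mm high, 38 mm across below, 45 mm above; it drops into the 50 mm bore below until the 56 mm shoulder (at 6 mm) rests on that part's rim. Heights are above the origin, the centre of the spigot's underside; z up.
- fine_sieve: Low sieve: loose round steel frame 56 mm across with a close fine mesh over a dark floor. Walls 3 mm; mesh at 9 mm, rim at 36 mm; straight outside from 6 mm up. 0.09 kg. Foot: tapered spigot 6 mm high, 38 mm across below, 45 mm above; it drops into the 50 mm bore below until the 56 mm shoulder (at 6 mm) rests on that part's rim. Heights are above the origin, the centre of the spigot's underside; z up.
- coarse_sieve: Tall sieve: loose round steel frame 56 mm across with a wide coarse mesh over a dark floor. Walls 3 mm; mesh at 9 mm, rim at 58 mm; straight outside from 6 mm up. 0.13 kg. Foot: tapered spigot 6 mm high, 38 mm across below, 45 mm above; it drops into the 50 mm bore below until the 56 mm shoulder (at 6 mm) rests on that part's rim. Heights are above the origin, the centre of the spigot's underside; z up.
- lid: Lid: loose round steel disc 56 mm across, top at 9 mm, with a black knob to hold it by, 20 mm across, from 18 to 34 mm, on a 12 mm stem. 0.08 kg. Foot: tapered spigot 6 mm high, 38 mm across below, 45 mm above; it drops into the 50 mm bore below until the 56 mm shoulder (at 6 mm) rests on that part's rim. Heights are above the origin, the centre of the spigot's underside; z up.
- shaker: Small sieve shaker, fixed: round white housing 86 mm across, 31 mm high, with a dial on its front (out to 49 mm); in the middle of its top an upright steel ring 56 mm outside, 50 mm inside, 8 mm deep, whose rim is 39 mm above the origin; the pan's spigot goes into this ring. Origin: centre of the underside; z up, the dial faces its own -x.
- petri_dish: Bystander: round glass dish 60 mm across, 14 mm high. Leave it. Origin: centre of its underside.
- cover_box: Bystander: small cover-glass box with a blue lid, 33x33x20 mm. Leave it. Origin: centre of its underside.
- slide_stack: Bystander: stack of glass slides, 28x77x8 mm, long along its own y. Leave it. Origin: centre of its underside.
- dropper: Bystander: brown dropper bottle with black rubber bulb, 36x35 mm, 108 mm high. Leave it. Origin: centre of its underside.
Things that resemble listed ones, but are neither listed nor needed, are in the scene too. Leave any blue look-alike of the lid alone.

How it is judged:
By the outcome, as a careful person would: the job done as asked, in the order asked, and still so for the second after the job is handed in, with the robot touching nothing.
It also fails if it takes over 93 s, if anything falls off the work surface, if the arm or the gripper's body presses on something with over 40 N, if the wrist force passes 120 N, or if a joint passes its speed limit or range.

## Working session

There is one attempt and no reset: what is moved stays moved. The work goes in short steps, Python scripts to look and compute and a tool call to move; the robot and the scene stay as the last step left them, time stands still between calls to the robot, and variables do not carry over. Pictures are saved under pics/ and viewed, at most 14 in all, crops included, and the job is handed in when it is done.

Besides the shell and the picture viewer there is one more tool, called after ">>>" as name([rows], argument=value, ...), one row to a line, values as JSON. jog_arm: Moves the arm, as the interface text tells. Its arguments: {"type":"object","properties":{"delta_pos":{"type":"array"},"turn":{"type":"array"},"grip":{"type":"array"}},"required":["delta_pos","turn","grip"]}

```bash
mkdir -p pics; cat > h.py <<'E'
from rig import *
import numpy as np, cv2
def ray(c,u,v):
    f=c["color"].shape[0]/2/np.tan(np.radians(c["fovy"]/2))
    M=np.array(c["camera_from_world"]); R=M[:3,:3]; o=-R.T@M[:3,3]
    d=R.T@np.array([(u-c["cx"])/f,-(v-c["cy"])/f,-1]); return o,d
def onz(c,u,v,z):
    o,d=ray(c,u,v); return o+d*(z-o[2])/d[2]
def proj(c,p):
    f=c["color"].shape[0]/2/np.tan(np.radians(c["fovy"]/2))
    q=np.array(c["camera_from_world"])@np.append(p,1); return c["cx"]+f*q[0]/-q[2], c["cy"]-f*q[1]/-q[2]
E
python3 - <<'E'
from h import *
for n in("top","side"):
    c=capture(n); cv2.imwrite(f"pics/{n}0.png",c["color"])
    print(n,{k:(np.round(v,3).tolist() if k!="color" else v.shape) for k,v in c.items()})
    print(ray(c,256,192))
print(read_state())
E
```

```text
top {'color': (384, 512, 3), 'fovy': 42.453, 'cx': 257.245, 'cy': 184.924, 'camera_from_world': [[0.0, -1.0, 0.011, -0.176], [0.989, 0.002, 0.145, -0.567], [-0.145, 0.01, 0.989, -0.915], [0.0, 0.0, 0.0, 1.0]]}
(array([ 0.42845864, -0.16533469,  0.98931347]), array([ 0.13091045, -0.00787124, -0.99146948]))
side {'color': (384, 512, 3), 'fovy': 51.178, 'cx': 256.971, 'cy': 188.566, 'camera_from_world': [[0.826, -0.564, -0.012, -0.54], [0.404, 0.576, 0.71, -0.155], [-0.394, -0.591, 0.704, -0.759], [0.0, 0.0, 0.0, 1.0]]}
(array([ 0.20948448, -0.66418342,  0.63769041]), array([ 0.38822444,  0.58777452, -0.70984656]))
{'time_s': 0.1, 'joint_positions': array([ 6.16217341e+01,  3.02739200e+01,  8.21476426e+01, -3.33395028e-04,
        6.76885277e+01, -1.02276039e+01]), 'qvel': array([ 0.06857104, -0.10112693, -0.12517369, -0.04747371,  0.0319268 ,
       -0.03161621]), 'tau': array([-5.36253920e-04, -4.40988028e+01, -1.77151465e+01,  6.34591095e-02,
        5.33583225e-02, -5.85564339e-05]), 'position': array([0.19436503, 0.59333467, 0.22167425]), 'tcp_rot': array([[-9.50241191e-01,  3.11513809e-01, -9.08503745e-04],
       [ 3.11514952e-01,  9.50239742e-01, -1.69309315e-03],
       [ 3.35874469e-04, -1.89185935e-03, -9.99998154e-01]]), 'force': array([ 0.4469906 , -0.37198627, -0.20702364]), 'moment': array([-0.0306602 , -0.01862486, -0.02099118]), 'grasp_force': 0.0, 'opening': 0.9972470661479138}
```

View pics/top0.png

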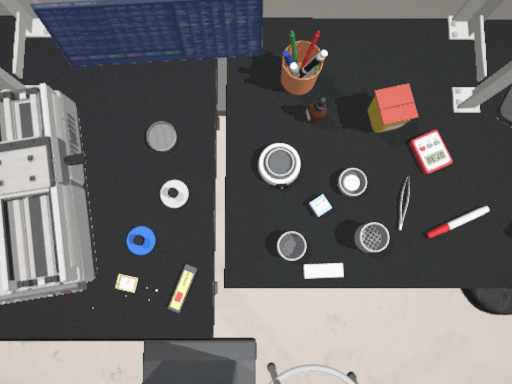

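View pics/side0.png

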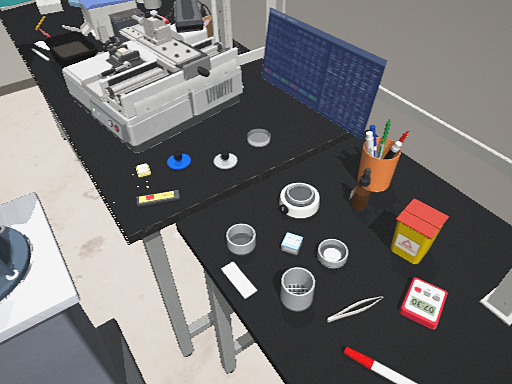

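Top view: the shaker is at (280,164). Candidates are pan (352,182, bright floor), fine sieve (291,246, low), coarse sieve (372,237, wide mesh), lid (174,194, steel) against the blue look-alike (141,240), and the glass dish at (161,137). I'll confirm these in an enlarged crop.

```bash
python3 - <<'E'
from h import *
t=cv2.imread("pics/top0.png"); s=cv2.imread("pics/side0.png")
g=lambda im,u,v:cv2.resize(im[v-28:v+28,u-28:u+28],(196,196),interpolation=cv2.INTER_CUBIC)
T=[(352,182),(291,246),(372,237),(174,194)];S=[(333,253),(241,239),(297,289),(225,160)]
T2=[(280,164),(161,137),(320,205),(323,270)];
cv2.imwrite("pics/crop0.png",np.vstack([np.hstack([g(t,*p) for p in T]),np.hstack([g(s,*p) for p in S]),np.hstack([g(t,*p) for p in T2])]))
E
```

```text
(no output)
```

View pics/crop0.png

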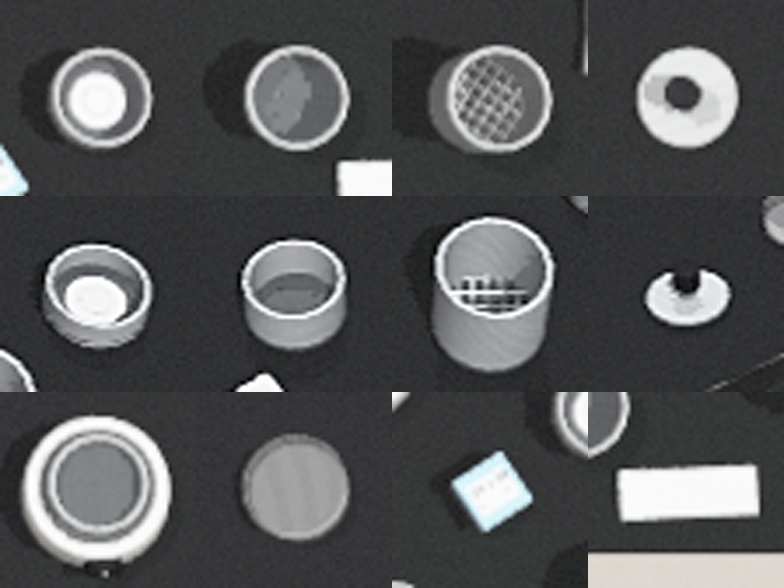

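```bash
cat >> h.py <<'E'
def rim(c,u,v,z,r=0.028,thr=120,verbose=1):
    """outer edge of bright round object near (u,v): ellipse centre -> point at z, with width"""
    K=6;H=34;u0,v0=int(u)-H,int(v)-H
    g=cv2.cvtColor(c["color"],cv2.COLOR_BGR2GRAY)[v0:v0+2*H,u0:u0+2*H]
    g=cv2.resize(g,None,fx=K,fy=K,interpolation=cv2.INTER_CUBIC)
    cs,_=cv2.findContours((g>thr).astype(np.uint8),cv2.RETR_EXTERNAL,cv2.CHAIN_APPROX_NONE)
    k=min(cs,key=lambda a:-cv2.contourArea(cv2.convexHull(a)) if abs(cv2.pointPolygonTest(cv2.convexHull(a),(H*K,H*K),True))<1e9 and cv2.pointPolygonTest(cv2.convexHull(a),(H*K,H*K),False)>0 else 0)
    h=cv2.convexHull(k)[:,0].astype(float)
    P=np.array([onz(c,(x+.5)/K-.5+u0,(y+.5)/K-.5+v0,z)[:2] for x,y in h])
    (x,y),R=cv2.minEnclosingCircle(P.astype(np.float32))
    e=cv2.fitEllipse(P.astype(np.float32)*1000)
    return np.round(np.array(e[0])/1000,4), np.round(e[1],1), round(R*2000,1)
E
python3 - <<'E'
from h import *
T=capture("top");S=capture("side")
for n,t,s,z,th in [("pan",(352,182),(333,253),.024,(150,190)),("fine",(291,246),(241,239),.036,(150,190)),("coarse",(372,237),(297,289),.058,(150,190)),("lid",(174,194),(225,160),.009,(140,140)),("shaker",(280,164),(299,199),.031,(190,190))]:
    print(n,"top",rim(T,*t,z,thr=th[0]),"side",rim(S,*s,z,thr=th[1]))
for n,p,z in [("petri",(161,137),.014),("box",(320,205),.02),("drop",(317,112),.05),("blue",(141,240),.009),("slides l",(304,271),.008),("slides r",(343,271),.008),("edge",(225,288),0),("edgeL",(216,280),0)]: print(n,onz(T,*p,z).round(3))
E
```

```text
pan top (array([ 0.5775, -0.3645]), array([56.2, 56.7]), 57.0) side (array([ 0.5765, -0.3658]), array([55.1, 55.6]), 56.2)
fine top (array([ 0.4512, -0.241 ]), array([56.3, 56.5]), 57.1) side (array([ 0.4501, -0.2431]), array([55.2, 55.6]), 56.4)
coarse top (array([ 0.467, -0.395]), array([56.3, 56.8]), 57.4) side (array([ 0.4662, -0.3964]), array([55.1, 55.2]), 56.1)
lid top (array([ 0.5549, -0.0094]), array([57.1, 57.6]), 58.1) side (array([ 0.5533, -0.0117]), array([56.9, 59. ]), 59.1)
shaker top (array([ 0.6128, -0.2192]), array([81.3, 82.5]), 83.9) side (array([ 0.6037, -0.2311]), array([ 83.7, 104. ]), 102.5)
petri [0.669 0.019 0.014]
box [ 0.531 -0.299  0.02 ]
drop [ 0.711 -0.293  0.05 ]
blue [0.462 0.053 0.009]
slides l [ 0.402 -0.267  0.008]
slides r [ 0.402 -0.344  0.008]
edge [ 0.369 -0.113 -0.   ]
edgeL [ 0.384 -0.095  0.   ]
```

```bash
python3 - <<'E'
from h import *
for n,(u,v) in (("top",(280,164)),("side",(299,195))):
    c=capture(n);K=6;H=30;u0,v0=u-H,v-H
    g=cv2.resize(cv2.cvtColor(c["color"],cv2.COLOR_BGR2GRAY)[v0:v0+2*H,u0:u0+2*H],None,fx=K,fy=K,interpolation=cv2.INTER_CUBIC)
    for thr in (130,150,170,190):
        cs,_=cv2.findContours((g>thr).astype(np.uint8),cv2.RETR_LIST,cv2.CHAIN_APPROX_NONE)
        for k in cs:
            if cv2.contourArea(k)<6000: continue
            P=np.array([onz(c,(x+.5)/K-.5+u0,(y+.5)/K-.5+v0,.039)[:2]*1000 for x,y in k[:,0]],np.float32)
            e=cv2.fitEllipse(P)
            if 47<max(e[1])<100: print(n,thr,np.round(e[0],1),np.round(e[1],1))
E
```

```text
top 130 [ 610.5 -218.3] [83.  84.2]
top 150 [ 614.  -219.5] [47.7 48.3]
top 150 [ 610.8 -218.5] [82.3 82.9]
top 170 [ 614.  -219.5] [48.8 49.1]
top 170 [ 612.8 -218.7] [60.9 61.5]
top 170 [ 611.1 -218.7] [81.1 82.2]
top 190 [ 614.  -219.6] [49.8 50.1]
top 190 [ 614.  -219.4] [54.7 54.9]
top 190 [ 612.3 -218.5] [64.9 65.5]
top 190 [ 611.3 -218.7] [80.2 81.2]
side 130 [ 611.5 -223.1] [41.7 48.3]
side 150 [ 612.  -222.8] [43.6 49.3]
side 170 [ 608.9 -224.7] [60.7 67.8]
side 170 [ 612.3 -221.6] [47.4 49.6]
side 190 [ 605.9 -227.9] [64.  66.7]
```

>>> jog_arm([
  [0,-6,3],
  [0,-12,3],
  [0,-18,3],
  [0,-24,3],
  [3,-30,3],
  [6,-36,3],
  [10,-42,3],
  [14,-48,3],
  [18.5,-54,3],
  [18.5,-60,3],
  [20,-66,3],
  [23,-72,3],
], turn=[0,0,0,0,0,0,0,0,0,0,0,0], grip=[0,0,0,0,0,0,0,0,0,0,0,0])

```text
time_s: 1.8
position: [0.4104, -0.094, 0.2528]
tcp_rot: [[-0.95, 0.313, 0.0], [0.313, 0.95, 0.0], [-0.0, 0.0, -1.0]]
force: [0.9, 0.6, 0.2]
opening: 1.003
grasp_force: 0.0
```

The ring centre is (613,-220.5) mm, averaged over both views, and its ~50 mm bore matches the spec. Next stop is above the pan at (577,-365).

>>> jog_arm([
  [4,-6,0],
  [8,-12,-3],
  [11,-18,-6],
  [15.2,-23.9,-10],
  [15.2,-23.9,-14],
  [15.2,-23.9,-14],
  [15.2,-23.9,-14],
], turn=[0,0,0,0,0,0,0], grip=[0,0,0,0,0,0,0])

```text
time_s: 2.68
position: [0.5617, -0.3303, 0.1113]
tcp_rot: [[-0.95, 0.312, -0.003], [0.312, 0.95, 0.002], [0.003, 0.001, -1.0]]
force: [-0.3, -0.3, -1.1]
opening: 1.0
grasp_force: 0.0
```

>>> jog_arm([
  [1.53,-3.5,0],
  [1.53,-3.5,-3],
  [1.53,-3.5,-6],
  [1.53,-3.5,-9],
  [1.53,-3.5,-10.5],
  [1.53,-3.5,-10.5],
  [1.53,-3.5,-10.5],
], turn=[0,0,0,0,0,0,0], grip=[0,0,0,0,0,0,0])

```text
time_s: 3.55
position: [0.5788, -0.3664, 0.0095]
tcp_rot: [[-0.95, 0.311, 0.002], [0.311, 0.95, -0.002], [-0.003, -0.001, -1.0]]
force: [0.3, -0.1, 0.7]
opening: 1.003
grasp_force: 0.0
```

>>> jog_arm([
  [-0.15,0.1,-0.3],
  [-0.15,0.1,-0.65],
  [-0.15,0.1,-0.65],
  [-0.15,0.1,-0.65],
  [-0.15,0.1,-0.65],
  [-0.15,0.1,-0.65],
  [-0.15,0.1,-0.65],
  [-0.15,0.1,-0.65],
  [-0.15,0.1,-0.65],
  [-0.15,0.1,-0.65],
], turn=[0,0,0,0,0,0,0,0,0,0], grip=[0,0,1,1,1,1,1,1,1,1])

```text
time_s: 4.8
position: [0.5764, -0.3649, 0.001]
tcp_rot: [[-0.95, 0.312, 0.0], [0.312, 0.95, 0.0], [-0.0, 0.0, -1.0]]
force: [-0.0, 0.3, -0.5]
opening: 0.627
grasp_force: 29.9
```

>>> jog_arm([
  [0,0,3],
  [0,0,7],
  [1,4,8],
  [2,8,8],
  [3,12,8],
  [3.66,14.4,8],
  [3.66,14.4,7],
  [3.66,14.4,6],
  [3.66,14.4,5.5],
  [3.66,14.4,5.5],
], turn=[0,0,0,0,0,0,0,0,0,0], grip=[1,1,1,1,1,1,1,1,1,1])

```text
time_s: 6.05
position: [0.6122, -0.2219, 0.0551]
tcp_rot: [[-0.95, 0.313, -0.001], [0.313, 0.95, 0.001], [0.002, 0.0, -1.0]]
force: [-0.2, -0.2, -0.9]
opening: 0.628
grasp_force: 29.9
```

```bash
python3 - <<'E'
from h import *
t=capture("top");s=capture("side");st=read_state();print(st["position"],st["force"])
g=lambda c,p:cv2.resize(c["color"][int(p[1])-40:int(p[1])+40,int(p[0])-40:int(p[0])+40],(390,390),interpolation=cv2.INTER_CUBIC)
P=[.613,-.2205,.05]
cv2.imwrite("pics/pan1.png",np.hstack([g(t,proj(t,P)),g(s,proj(s,P))]))
E
```

```text
[ 0.61279461 -0.22182396  0.0559348 ] [-0.48974425  1.20444495 -1.25918667]
```

View pics/pan1.png

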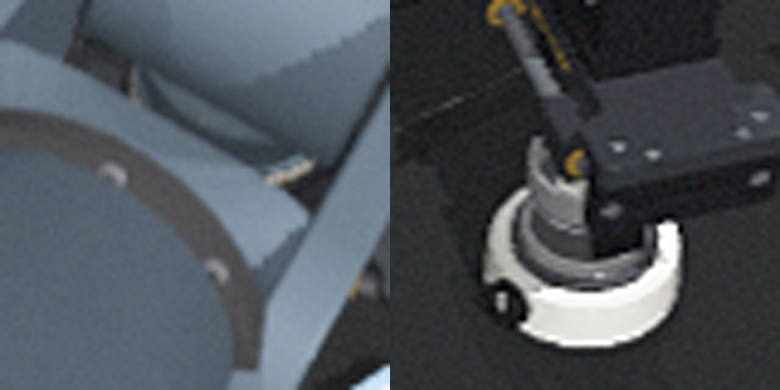

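The side crop shows the pan held level just above the ring. I'm lowering it.

>>> jog_arm([
  [0.05,0.1,-0.5],
  [0.05,0.1,-1],
  [0.05,0.1,-1.4],
  [0.05,0.1,-1.7],
  [0.05,0.1,-1.9],
  [0.05,0.1,-2.05],
  [0.05,0.1,-2.05],
], turn=[0,0,0,0,0,0,0], grip=[1,1,1,1,1,1,1])

```text
time_s: 7.02
position: [0.6141, -0.2194, 0.0369]
tcp_rot: [[-0.95, 0.312, 0.002], [0.312, 0.95, 0.0], [-0.002, 0.001, -1.0]]
force: [0.5, 2.7, 5.6]
opening: 0.63
grasp_force: 29.9
```

>>> jog_arm([
  [0,0,-0.1],
  [0,0,-0.15],
  [0,0,-0.15],
  [0,0,-0.15],
], turn=[0,0,0,0], grip=[1,1,1,1])

```text
time_s: 7.52
position: [0.6144, -0.2194, 0.0356]
tcp_rot: [[-0.95, 0.311, 0.002], [0.311, 0.95, 0.0], [-0.002, 0.001, -1.0]]
force: [-1.3, 3.5, 7.0]
opening: 0.63
grasp_force: 30.0
```

>>> jog_arm([
  [0,0,0],
  [0,0,0],
  [0,0,0],
  [0,0,0],
  [0,0,3],
  [0,0,7],
  [0,0,10],
  [-4,0,10],
  [-9,-1,10],
  [-14,-2,10],
  [-16.3,-2.3,10],
  [-16.3,-2.3,10],
], turn=[0,0,0,0,0,0,0,0,0,0,0,0], grip=[0,0,0,0,0,0,0,0,0,0,0,0])

```text
time_s: 9.02
position: [0.4488, -0.2429, 0.1341]
tcp_rot: [[-0.95, 0.314, -0.001], [0.314, 0.95, 0.001], [0.001, 0.001, -1.0]]
force: [1.6, 0.5, 0.5]
opening: 0.998
grasp_force: 0.0
```

```bash
python3 - <<'E'
from h import *
t=capture("top");s=capture("side");st=read_state();print(st["position"],st["force"])
g=lambda c,p:cv2.resize(c["color"][int(p[1])-40:int(p[1])+40,int(p[0])-40:int(p[0])+40],(390,390),interpolation=cv2.INTER_CUBIC)
P=[.613,-.2205,.05]
cv2.imwrite("pics/pan2.png",np.hstack([g(t,proj(t,P)),g(s,proj(s,P))]))
print(rim(t,*proj(t,[.613,-.2205,.057]),.057,thr=190),rim(s,*proj(s,[.613,-.2205,.057]),.057,thr=190))
E
```

```text
[ 0.45127647 -0.24356872  0.13434142] [ 0.04120042 -0.16056807  0.45208526]
(array([ 0.6078, -0.2179]), array([79. , 80.1]), 81.5) (array([ 0.592 , -0.2446]), array([ 77.8, 117.8]), 116.7)
```

View pics/pan2.png

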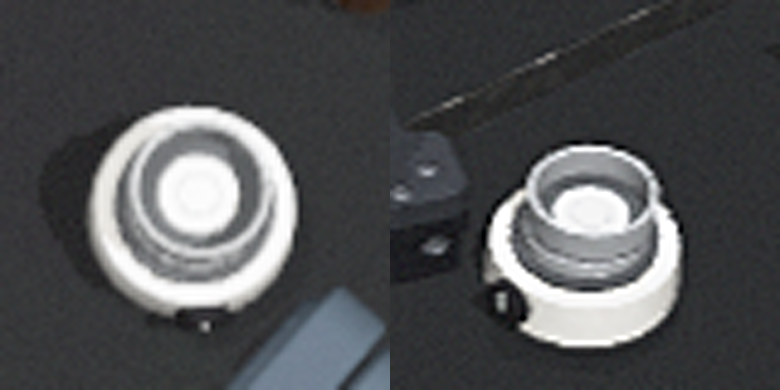

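```bash
cat >> h.py <<'E'
def tri(t,a,s,b):
    (o1,d1),(o2,d2)=ray(t,*a),ray(s,*b)
    A=np.stack([d1,-d2],1); k=np.linalg.lstsq(A,o2-o1,rcond=None)[0]
    p,q=o1+k[0]*d1,o2+k[1]*d2; return ((p+q)/2).round(4),(p-q).round(4)
E
python3 - <<'E'
from h import *
t=capture("top");s=capture("side");P=[.613,-.2205,.05]
f=lambda c,x,y:(int(proj(c,P)[0])-40+(x+.5)/4.875-.5,int(proj(c,P)[1])-40+(y+.5)/4.875-.5)
print(tri(t,f(t,202,188),s,f(s,202,192)))
# predicted seated rim outline in crop px
for c in(t,s):
  for z in (.057,.063):
    q=np.array([proj(c,[.6135+.028*np.cos(a),-.220+.028*np.sin(a),z]) for a in np.linspace(0,6.28,60)])
    o=np.array([int(proj(c,P)[0])-40,int(proj(c,P)[1])-40]); q=(q-o)*4.875; print(z,q.min(0).round(),q.max(0).round())
E
```

```text
(array([ 0.6153, -0.2207,  0.0546]), array([ 0.0008, -0.0005,  0.0002]))
0.057 [127. 121.] [269. 261.]
0.063 [127. 118.] [270. 258.]
0.057 [131. 142.] [263. 234.]
0.063 [132. 131.] [265. 223.]
```

Triangulation puts the pan rim at z≈0.055–0.057, level and centred, so it's seated. Next is the fine sieve.

>>> jog_arm([
  [0,0.1,-4],
  [0,0.1,-8],
  [0,0.1,-11],
  [0,0.1,-12.2],
  [0,0.1,-12.2],
  [0,0.1,-12.2],
  [0,0.1,-12.2],
  [0,0.1,-12.2],
  [0,0.1,-12.2],
  [0,0.1,-12.2],
  [0,0.1,-12.2],
], turn=[0,0,0,0,0,0,0,0,0,0,0], grip=[0,0,0,0,0,1,1,1,1,1,1])

```text
time_s: 10.6
position: [0.4506, -0.2421, 0.0125]
tcp_rot: [[-0.95, 0.312, 0.001], [0.312, 0.95, -0.0], [-0.001, -0.0, -1.0]]
force: [-0.5, -0.1, 4.8]
opening: 0.637
grasp_force: 30.0
```

>>> jog_arm([
  [0,0,3],
  [0,0,7],
  [0,0,10],
  [5,0.7,10],
  [10,1.4,10],
  [15,2,9],
  [16.3,2.2,8],
  [16.3,2.2,7],
  [16.3,2.2,6.5],
  [16.3,2.2,6.5],
  [16.3,2.2,6.5],
], turn=[0,0,0,0,0,0,0,0,0,0,0], grip=[1,1,1,1,1,1,1,1,1,1,1])

```text
time_s: 11.98
position: [0.6129, -0.2204, 0.0775]
tcp_rot: [[-0.95, 0.312, 0.0], [0.312, 0.95, -0.0], [-0.0, -0.0, -1.0]]
force: [0.2, 0.4, -1.5]
opening: 0.638
grasp_force: 30.0
```

```bash
python3 - <<'E'
from h import *
s=capture("side");st=read_state();print(st["position"],st["force"])
g=lambda c,p:cv2.resize(c["color"][int(p[1])-40:int(p[1])+40,int(p[0])-40:int(p[0])+40],(390,390),interpolation=cv2.INTER_CUBIC)
cv2.imwrite("pics/fine1.png",g(s,proj(s,[.613,-.2205,.05])))
E
```

```text
[ 0.61315527 -0.22044266  0.07764253] [ 0.13954298  0.89685007 -0.55715397]
```

View pics/fine1.png

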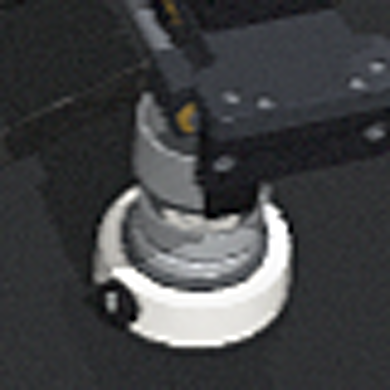

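The sieve is level above the pan. Lowering 14 mm to the seat.

>>> jog_arm([
  [0.1,0.02,-0.4],
  [0.1,0.02,-0.8],
  [0.1,0.02,-1.1],
  [0.1,0.02,-1.3],
  [0.1,0.02,-1.4],
  [0.1,0.02,-1.45],
  [0.1,0.02,-1.45],
], turn=[0,0,0,0,0,0,0], grip=[1,1,1,1,1,1,1])

```text
time_s: 12.9
position: [0.6143, -0.2197, 0.0636]
tcp_rot: [[-0.95, 0.311, -0.0], [0.311, 0.95, 0.0], [0.0, -0.0, -1.0]]
force: [-2.2, 1.2, 4.6]
opening: 0.633
grasp_force: 30.0
```

>>> jog_arm([
  [0,0,0],
  [0,0,0],
  [0,0,0],
  [0,0,0],
  [0,0,3],
  [0,0,7],
  [-3.5,-4,8],
  [-7,-8,8],
  [-11,-13,7],
  [-14.8,-17.6,6],
  [-14.8,-17.6,5],
  [-14.8,-17.6,5],
], turn=[0,0,0,0,0,0,0,0,0,0,0,0], grip=[0,0,0,0,0,0,0,0,0,0,0,0])

```text
time_s: 14.4
position: [0.4659, -0.395, 0.1116]
tcp_rot: [[-0.95, 0.313, -0.001], [0.313, 0.95, 0.002], [0.002, 0.002, -1.0]]
force: [-0.1, -0.5, -0.3]
opening: 1.003
grasp_force: 0.0
```

```bash
python3 - <<'E'
from h import *
t=capture("top");s=capture("side");st=read_state();print(st["position"],st["force"])
g=lambda c,p:cv2.resize(c["color"][int(p[1])-40:int(p[1])+40,int(p[0])-40:int(p[0])+40],(390,390),interpolation=cv2.INTER_CUBIC)
P=[.613,-.2205,.05]
cv2.imwrite("pics/fine2.png",np.hstack([g(t,proj(t,P)),g(s,proj(s,P))]))
for c in(t,s):
    q=np.array([proj(c,[.6137+.028*np.cos(a),-.220+.028*np.sin(a),.087]) for a in np.linspace(0,6.28,60)])
    o=np.array([int(proj(c,P)[0])-40,int(proj(c,P)[1])-40]); q=(q-o)*4.875; print(q.min(0).round(),q.max(0).round())
E
```

```text
[ 0.46726392 -0.39454577  0.11251817] [-0.17042925 -0.66122985 -0.1323399 ]
[129. 103.] [276. 247.]
[134.  90.] [270. 182.]
```

View pics/fine2.png

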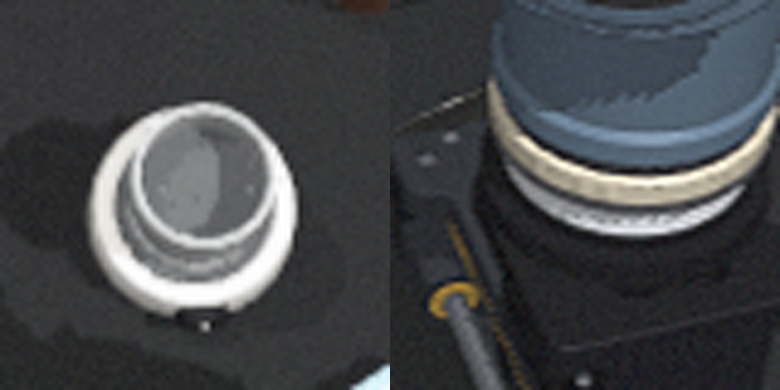

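The fine sieve's rim outline in the top view, x 132–275 and y 102–250, matches the predicted seated outline. Now the coarse sieve.

>>> jog_arm([
  [0,-0.1,-3],
  [0,-0.1,-6],
  [0,-0.1,-8.2],
  [0,-0.1,-8.2],
  [0,-0.1,-8.2],
  [0,-0.1,-8.2],
  [0,-0.1,-8.2],
  [0,-0.1,-8.2],
  [0,-0.1,-8.2],
  [0,-0.1,-8.2],
], turn=[0,0,0,0,0,0,0,0,0,0], grip=[0,0,0,0,1,1,1,1,1,1])

```text
time_s: 15.75
position: [0.4667, -0.3968, 0.0311]
tcp_rot: [[-0.95, 0.312, 0.001], [0.312, 0.95, -0.0], [-0.001, -0.0, -1.0]]
force: [0.6, 1.7, 4.6]
opening: 0.626
grasp_force: 30.0
```

>>> jog_arm([
  [0,0,3],
  [0,0,7],
  [0,0,11],
  [4,4.5,12],
  [8,9.5,12],
  [12,14.5,12],
  [14.7,17.6,12],
  [14.7,17.6,11],
  [14.7,17.6,10],
  [14.7,17.6,9.8],
  [14.7,17.6,9.8],
], turn=[0,0,0,0,0,0,0,0,0,0,0], grip=[1,1,1,1,1,1,1,1,1,1,1])

```text
time_s: 17.12
position: [0.6125, -0.222, 0.1281]
tcp_rot: [[-0.95, 0.313, -0.001], [0.313, 0.95, 0.0], [0.001, 0.0, -1.0]]
force: [0.5, 0.1, -1.7]
opening: 0.624
grasp_force: 30.0
```

```bash
python3 - <<'E'
from h import *
s=capture("side");st=read_state();print(st["position"],st["force"])
g=lambda c,p:cv2.resize(c["color"][int(p[1])-50:int(p[1])+50,int(p[0])-50:int(p[0])+50],(400,400),interpolation=cv2.INTER_CUBIC)
cv2.imwrite("pics/coarse1.png",g(s,proj(s,[.613,-.2205,.07])))
E
```

```text
[ 0.61287279 -0.2219618   0.12848645] [-0.36079366  0.42330956 -1.45584565]
```

View pics/coarse1.png

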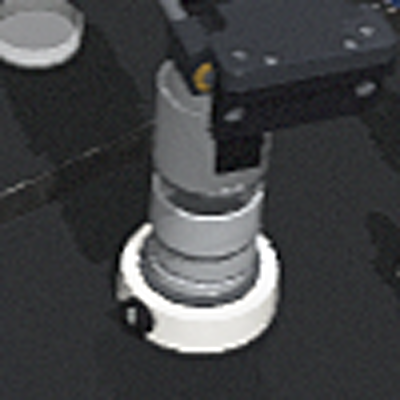

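The coarse sieve is level above the fine sieve. I'm trimming about 2 mm sideways and lowering.

>>> jog_arm([
  [0.12,0.18,0],
  [0.12,0.18,-0.5],
  [0.12,0.18,-0.9],
  [0.12,0.18,-1.2],
  [0.12,0.18,-1.4],
  [0.12,0.18,-1.55],
  [0.12,0.18,-1.65],
  [0.12,0.18,-1.65],
], turn=[0,0,0,0,0,0,0,0], grip=[1,1,1,1,1,1,1,1])

```text
time_s: 18.18
position: [0.6147, -0.219, 0.1122]
tcp_rot: [[-0.95, 0.311, 0.0], [0.311, 0.95, -0.0], [-0.0, -0.0, -1.0]]
force: [0.6, 0.9, -0.8]
opening: 0.621
grasp_force: 30.0
```

No contact yet, so 2 mm more.

>>> jog_arm([
  [0,0,-0.1],
  [0,0,-0.15],
  [0,0,-0.2],
  [0,0,-0.2],
], turn=[0,0,0,0], grip=[1,1,1,1])

```text
time_s: 18.68
position: [0.6148, -0.219, 0.1121]
tcp_rot: [[-0.95, 0.311, 0.001], [0.311, 0.95, -0.001], [-0.001, -0.0, -1.0]]
force: [-3.5, 1.2, 7.9]
opening: 0.621
grasp_force: 30.0
```

>>> jog_arm([
  [0,0,0],
  [0,0,0],
  [0,0,0],
  [0,0,0],
  [0,0,3],
  [0,0,6],
  [0,0,8],
  [-2,6,8],
  [-4,12,6],
  [-6,18,3],
  [-6.1,20.9,0],
  [-6.1,20.9,-2],
], turn=[0,0,0,0,0,0,0,0,0,0,0,0], grip=[0,0,0,0,0,0,0,0,0,0,0,0])

```text
time_s: 20.18
position: [0.5515, -0.0066, 0.0886]
tcp_rot: [[-0.952, 0.308, -0.003], [0.308, 0.952, 0.001], [0.004, 0.0, -1.0]]
force: [-0.0, -0.3, 0.6]
opening: 1.002
grasp_force: 0.0
```

```bash
python3 - <<'E'
from h import *
t=capture("top");s=capture("side");st=read_state();print(st["position"],st["force"])
g=lambda c,p:cv2.resize(c["color"][int(p[1])-50:int(p[1])+50,int(p[0])-50:int(p[0])+50],(390,390),interpolation=cv2.INTER_CUBIC)
P=[.613,-.2205,.08]
cv2.imwrite("pics/coarse2.png",np.hstack([g(t,proj(t,P)),g(s,proj(s,P))]))
for c in(t,s):
    q=np.array([proj(c,[.6140+.028*np.cos(a),-.220+.028*np.sin(a),.139]) for a in np.linspace(0,6.28,60)])
    o=np.array([int(proj(c,P)[0])-50,int(proj(c,P)[1])-50]); q=(q-o)*3.9; print(q.min(0).round(),q.max(0).round())
E
```

```text
[ 0.55187774 -0.00872854  0.08803866] [ 0.27046242 -0.00761053 -0.33046456]
[142. 110.] [266. 232.]
[148.  72.] [261. 145.]
```

View pics/coarse2.png

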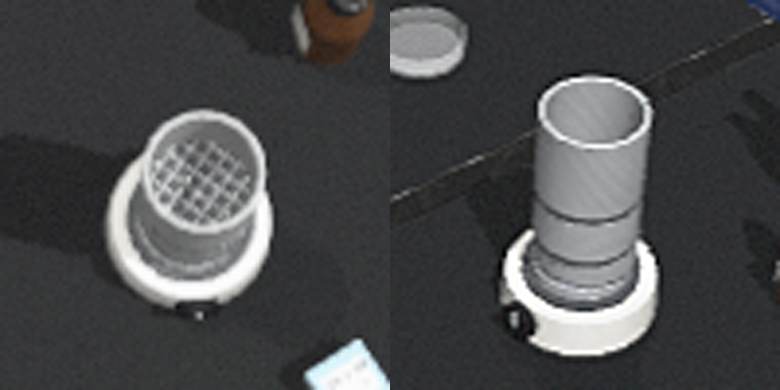

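All three parts are seated: the rim outlines match the predictions within about 1 mm. Now the steel lid (white, top (174,194)).

>>> jog_arm([
  [0.2,-0.2,-2],
  [0.2,-0.2,-4],
  [0.2,-0.2,-6],
  [0.2,-0.2,-6.5],
  [0.2,-0.2,-6.5],
  [0.2,-0.2,-6.5],
], turn=[0,0,0,0,0,0], grip=[0,0,0,0,0,0])

```text
time_s: 21.02
position: [0.5564, -0.0123, 0.026]
tcp_rot: [[-0.95, 0.312, 0.002], [0.312, 0.95, -0.0], [-0.002, 0.0, -1.0]]
force: [1.2, -0.3, 0.6]
opening: 0.998
grasp_force: 0.0
```

>>> jog_arm([
  [-0.2,0.15,-0.7],
  [-0.2,0.15,-1.3],
  [-0.2,0.15,-1.35],
  [-0.2,0.15,-1.35],
  [-0.2,0.15,-1.35],
  [-0.2,0.15,-1.35],
  [-0.2,0.15,-1.35],
  [-0.2,0.15,-1.35],
  [-0.2,0.15,-1.35],
  [-0.2,0.15,-1.35],
  [-0.2,0.15,-1.35],
  [-0.2,0.15,-1.35],
], turn=[0,0,0,0,0,0,0,0,0,0,0,0], grip=[0,0,0,1,1,1,1,1,1,1,1,1])

```text
time_s: 22.52
position: [0.5536, -0.0104, 0.0116]
tcp_rot: [[-0.95, 0.312, 0.0], [0.312, 0.95, 0.0], [-0.0, 0.0, -1.0]]
force: [-0.0, -0.1, -0.9]
opening: 0.218
grasp_force: 30.0
```

>>> jog_arm([
  [0,0,4],
  [0,0,9],
  [0,0,14],
  [0,0,18],
  [2,-5,18.5],
  [4,-10,18.5],
  [5,-15,18.5],
  [6,-20.9,18.5],
  [6,-20.9,17.5],
  [6,-20.9,16],
  [6,-20.9,15.3],
  [6,-20.9,15.3],
], turn=[0,0,0,0,0,0,0,0,0,0,0,0], grip=[1,1,1,1,1,1,1,1,1,1,1,1])

```text
time_s: 24.02
position: [0.6129, -0.2176, 0.1634]
tcp_rot: [[-0.951, 0.31, -0.002], [0.31, 0.951, 0.001], [0.003, 0.001, -1.0]]
force: [-0.9, -0.3, -0.2]
opening: 0.216
grasp_force: 30.0
```

```bash
python3 - <<'E'
from h import *
s=capture("side");st=read_state();print(st["position"],st["force"])
g=lambda c,p:cv2.resize(c["color"][int(p[1])-40:int(p[1])+40,int(p[0])-40:int(p[0])+40],(400,400),interpolation=cv2.INTER_CUBIC)
cv2.imwrite("pics/lid1.png",g(s,proj(s,[.613,-.2205,.13])))
E
```

```text
[ 0.61344528 -0.21804831  0.16419697] [ 0.20424545 -1.03144724 -0.64627208]
```

View pics/lid1.png

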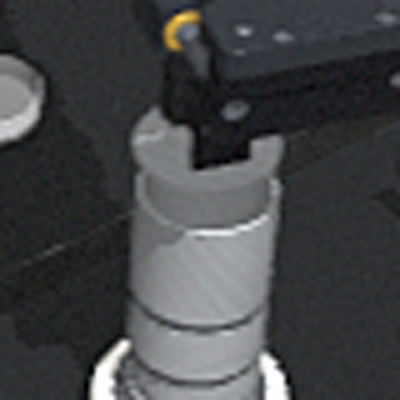

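The lid is centred over the coarse sieve. Lowering.

>>> jog_arm([
  [0.05,-0.15,-0.4],
  [0.05,-0.15,-0.8],
  [0.05,-0.15,-1.1],
  [0.05,-0.15,-1.4],
  [0.05,-0.15,-1.65],
  [0.05,-0.15,-1.85],
  [0.05,-0.15,-1.95],
  [0.05,-0.15,-1.95],
], turn=[0,0,0,0,0,0,0,0], grip=[1,1,1,1,1,1,1,1])

```text
time_s: 25.08
position: [0.6141, -0.221, 0.145]
tcp_rot: [[-0.95, 0.312, -0.0], [0.312, 0.95, 0.0], [0.0, 0.0, -1.0]]
force: [1.7, 0.5, -1.0]
opening: 0.215
grasp_force: 30.0
```

>>> jog_arm([
  [0,0,-0.1],
  [0,0,-0.15],
  [0,0,-0.2],
  [0,0,-0.2],
], turn=[0,0,0,0], grip=[1,1,1,1])

```text
time_s: 25.58
position: [0.6146, -0.2212, 0.1445]
tcp_rot: [[-0.95, 0.311, 0.001], [0.311, 0.95, -0.001], [-0.002, -0.0, -1.0]]
force: [-0.7, 0.3, 6.0]
opening: 0.222
grasp_force: 30.0
```

Contact, so I'm releasing, retreating and checking.

>>> jog_arm([
  [0,0,0],
  [0,0,0],
  [0,0,0],
  [0,0,0],
  [0,0,0],
  [0,0,2],
  [0,0,5],
  [0,0,8],
  [-4,5,8],
  [-8,10,8],
  [-12,15,8],
  [-16,18,8],
], turn=[0,0,0,0,0,0,0,0,0,0,0,0], grip=[0,0,0,0,0,0,0,0,0,0,0,0])

```text
time_s: 27.08
position: [0.4527, -0.0392, 0.2232]
tcp_rot: [[-0.951, 0.311, 0.0], [0.311, 0.951, 0.0], [-0.0, 0.0, -1.0]]
force: [0.2, -0.0, -0.3]
opening: 1.002
grasp_force: 0.0
```

```bash
python3 - <<'E'
from h import *
t=capture("top");s=capture("side");st=read_state();print(st["position"],st["force"],st["time_s"])
g=lambda c,p:cv2.resize(c["color"][int(p[1])-50:int(p[1])+50,int(p[0])-50:int(p[0])+50],(390,390),interpolation=cv2.INTER_CUBIC)
P=[.613,-.2205,.08]
cv2.imwrite("pics/end.png",np.hstack([g(t,proj(t,P)),g(s,proj(s,P))]))
for c in(t,s):
    q=np.array([proj(c,[.6140+.028*np.cos(a),-.220+.028*np.sin(a),.142]) for a in np.linspace(0,6.28,60)])
    o=np.array([int(proj(c,P)[0])-50,int(proj(c,P)[1])-50]); q=(q-o)*3.9; print(q.min(0).round(),q.max(0).round())
E
```

```text
[ 0.447235   -0.03662058  0.22235928] [ 0.17434757  0.56301445 -0.42644737] 27.175
[142. 108.] [267. 230.]
[148.  68.] [262. 141.]
```

View pics/end.png

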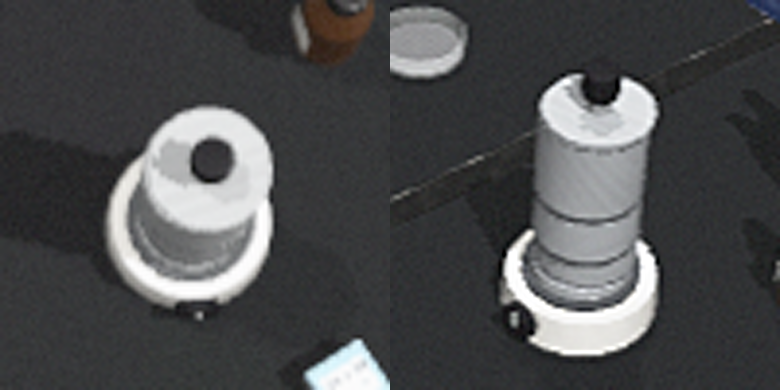

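The lid appears about 2 mm toward -y. I'll check its height by triangulating the disc and the knob.

```bash
python3 - <<'E'
from h import *
t=capture("top");s=capture("side");P=[.613,-.2205,.08]
def cen(c,thr,dark):
    a=proj(c,[.614,-.221,.142]);K=8;H=22;u0,v0=int(a[0])-H,int(a[1])-H
    g=cv2.resize(cv2.cvtColor(c["color"],cv2.COLOR_BGR2GRAY)[v0:v0+2*H,u0:u0+2*H],None,fx=K,fy=K,interpolation=cv2.INTER_CUBIC)
    cs,_=cv2.findContours(((g<thr) if dark else (g>thr)).astype(np.uint8),cv2.RETR_LIST,cv2.CHAIN_APPROX_NONE)
    for k in cs:
        if cv2.contourArea(k)>1500:
            e=cv2.fitEllipse(cv2.convexHull(k)); print(thr,dark,((np.array(e[0])+.5)/K-.5+[u0,v0]).round(2),(np.array(e[1])/K).round(1),round(e[2]))
for c in(t,s):
    for thr,d in((60,True),(200,False),(215,False)): cen(c,thr,d)
    print("pred disc",proj(c,[.614,-.220,.142]),"knob top",proj(c,[.614,-.220,.167]))
f=lambda c,x,y:(int(proj(c,P)[0])-50+(x+.5)/3.9-.5,int(proj(c,P)[1])-50+(y+.5)/3.9-.5)
print(tri(t,f(t,208,169),s,f(s,208,109)))
E
```

```text
60 True [284.55 147.96] [ 9.8 11.1] 20
60 True [290.99 146.49] [45.5 73.8] 111
200 False [266.   159.47] [13.3 25.8] 18
200 False [280.97 147.59] [14.8 22.6] 93
200 False [285.87 152.87] [31.2 39.9] 147
215 False [265.77 159.82] [12.7 24.5] 16
215 False [286.25 152.99] [30.6 40.1] 147
pred disc (np.float64(283.4024999152679), np.float64(150.34710183551437)) knob top (np.float64(284.326518091742), np.float64(147.19874990277816))Traceback (most recent call last):
  File "<stdin>", line 11, in <module>
  File "<stdin>", line 9, in cen
cv2.error: OpenCV(4.12.0) /io/opencv/modules/imgproc/src/shapedescr.cpp:361: error: (-201:Incorrect size of input array) There should be at least 5 points to fit the ellipse in function 'fitEllipseNoDirect'
```

```bash
python3 - <<'E'
from h import *
t=capture("top");s=capture("side");P=[.613,-.2205,.08]
f=lambda c,x,y:(int(proj(c,P)[0])-50+(x+.5)/3.9-.5,int(proj(c,P)[1])-50+(y+.5)/3.9-.5)
print(tri(t,f(t,208,169),s,f(s,208,109)))
for c,n in((t,"t"),(s,"s")):
    a=[int(x) for x in proj(c,[.614,-.221,.142])]; q=cv2.resize(c["color"][a[1]-22:a[1]+22,a[0]-22:a[0]+22],(396,396),interpolation=cv2.INTER_CUBIC)
    for z,dx,dy,col in((.142,0,0,(0,255,0)),(.142,0.001,-.002,(0,0,255))):
        e=np.array([[(u-a[0]+22.5)*9-.5,(v-a[1]+22.5)*9-.5] for u,v in (proj(c,[.614+dx+.028*np.cos(k),-.220+dy+.028*np.sin(k),z]) for k in np.linspace(0,6.28,80))])
        cv2.polylines(q,[e.astype(np.int32)],True,col,1)
    globals()[n+"q"]=q
cv2.imwrite("pics/end2.png",np.hstack([tq,sq]))
E
```

```text
(array([ 0.615 , -0.221 ,  0.1396]), array([ 0.0005, -0.0003,  0.0001]))
```

View pics/end2.png

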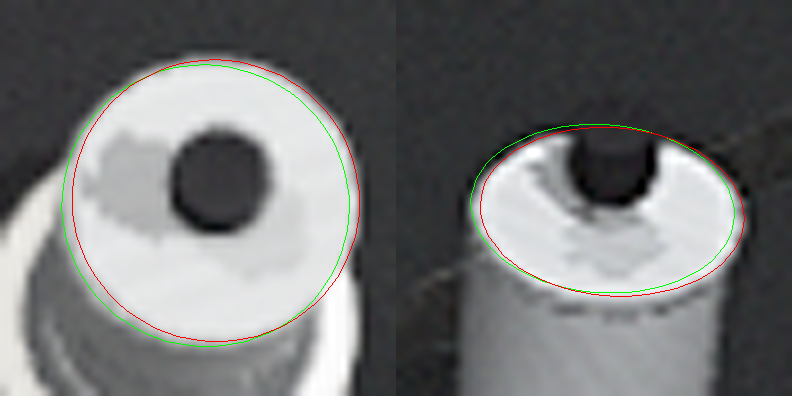

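The lid outline is a level 56 mm circle at z ≈ 0.140–0.142, within about 1–2 mm of centre, which is inside the fit's play. The lid is seated. I'm handing in.

```bash
python3 -c "from rig import *; print(hand_in())"
```

```text
the job is handed in; nothing more can be done
None
```

The pan, fine sieve, coarse sieve and lid are stacked in that order on the shaker, each seated and level in the camera images, and the job was handed in at about 27 s with the gripper open and clear and the bystanders not touched.

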